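Correct the wire kit and dock the cassette

ROBOT

A 6-joint arm with a two-finger parallel gripper is mounted at the origin on the work surface. World frame = base frame: x ahead of the robot, y to its left, z up, the work surface at z = 0. Lengths are in m, angles in rad, forces in N, time in s.
With the tool pointing down it reaches from about 0.35 to 0.775 m from the base axis. Payload 7.3 kg.
Tool frame: the origin (TCP) lies on the mounting face of the last link; the fingertips stand 178 mm ahead of it and the grasp point (between the pads) lies 159 mm ahead of it (robot.tcp_to_tips is the distance from the TCP to the fingertips, in m); z points along the fingers, y is the direction in which the jaws open and shut (so a half turn about z gives the same grasp; the last joint's range is limited). The gripper opens to 92 mm and grips with 3 to 60 N. Pads are 19 mm wide; open, the fingers measure 130 mm over their backs; the gripper's body (75 mm by 190 mm) begins 47 mm behind the grasp point.
Start: joints at [-0.146, 0.342, 1.524, -0, 1.275, -0.146], TCP at [0.525, 0, 0.405] pointing down, gripper open.
Joint ranges: [-2.53, 2.53], [-0.77, 2.02], [0.04, 2.7], [-1, 4.14], [0.28, 2.66], [-3.11, 3.11]. Speed limits (rad/s): [2.57, 2.57, 3.14, 3.14, 3.14, 3.14].

INTERFACE

Orientations are given as [roll, pitch, yaw] about the fixed x, y, z axes, in that order (R = Rz(yaw) Ry(pitch) Rx(roll)).
In Python, from cell import robot, viewer gives the robot as it stands.
- The arm moves only by the shell command python3 -m creep 'ROWS' [OPENING] [FORCE]. ROWS is JSON, a list that holds one entry, the list of rows, each a list of 6 numbers: the shift along the world's x, y, z in mm, then the turn, a rotation vector about the world's x, y, z in degrees. A call has 1 to 5 rows; each row shifts and turns the pose as measured when the row begins; what a row does not reach is not made up. A row lasts 1/12 s, in which the tool goes at most 41.7 mm and 7.16 degrees, less where a joint would pass 70% of its speed; a pose out of reach is approached as far as the arm can. A call with a gripper value outside its range is refused whole. OPENING is the closure, from -1 (fully open) to 1 (shut), set as the call begins (- or left out, the last holds). The fingers move at their own pace and stop on an object; FORCE is the grip in N (left out, the last holds). Time passes only in rows, so rows that do not move let the fingers close. It gives the time, the measured TCP pose, the force and the opening at its end, in the units of the state.
- robot.observe(): the state, without advancing time (a new reading comes with each control period).
- viewer.read_camera(name): name is "scene" or "side" or "wrist"; returns the picture (400x640x3 uint8, blue, green, red); there is no depth.
- viewer.camera_model(name): a dict with "fx", "fy", "cx", "cy" (pixels), "k1" (the pictures are not rectified: a ray, as slopes to the right and down, at radius r is drawn at 1 + k1 r^2 times it, then the intrinsics apply), "pose" (4x4, takes a point from camera to world coordinates); the wrist camera has in their place "mount" (4x4, takes a point from camera to tool coordinates, whose origin is the TCP and whose axes are the flange's). Camera axes: x right, y up, looking along -z (the intrinsics and any distortion apply to the point x, -y, -z); pixel columns grow to the right and rows downward; lengths in m; the calibration is good to about 2 mm. A picture is of the moment at which its call begins: read the wrist's pose just before it. camera_model takes no time and is no camera call.
- robot.hand_in(): hands the job in, once; it reports no verdict.
The state is a dict: "time": time; "qpos": joint angles; "qvel": joint speeds; "joint_efforts": joint torques, N m; "tool_pos": TCP position; "tool_rot": TCP orientation; "contact_force": force on the tool from outside, world axes, zero at the start; "torque": the same for the moment, N m; "opening": finger opening in m.
Only numpy, scipy, OpenCV 4.12 (cv2) and the standard library are available. Lean on these libraries where they do the work, as an engineer would, in place of code of your own. Each camera call takes 0.05 s, during which the arm holds its last target. There are 200 camera calls.

TASK

The wire cassette needs a copper-coloured coil lying flat in each of its four wells, but someone put in one aluminium (silver) coil and left other wells empty. Swing the locking lever open and pull the cassette all the way out to its loading position; there put the aluminium coil in the red return tray and fill all the wells, keeping the copper coils already there and taking spares from the posts (leave spares you do not need on their posts); then push the cassette fully home and, last, swing the lever shut to lock it. Do not disturb the spray can, the tube offcut or the wrench.

Things in the scene. Friction and masses are not known exactly. Their poses are not given: they have to be found in the camera images.
- dock: blue base plate of the wire docking station, 120 mm (x) by 500 mm (y), 10 mm thick, fixed to the table; origin at the centre of its underside. The cassette slides on it along the dock's own +y, between two rails that stand 18 mm above the table; the locking lever and a low yellow stop block are at its +y end.
- cassette (a joint): slide joint of the cassette, m: 0.1 = fully home against the yellow stop (as found), 0 = pulled fully out for loading, against a hard end stop; moves along the dock's +y. About 3 N of friction; it stays where it is left.
- cassette_handle (a point): centre of the upright black handle block at the cassette's outer (-y) end, 10 mm below its top. The block is 16 mm across the dock's x, 28 mm along its y, and free to grip for the top 40 mm. Moves with the cassette.
- lock (a joint): hinge of the steel locking lever, rad, axis vertical through the point 70 mm along +x and 205 mm along +y of the dock's origin: 0 = locked, the arm pointing along the dock's -x across the cassette's path (between the two steel lugs of the cassette's nose once it is home); grows clockwise seen from above as it opens, to 1.6, when the arm points along the dock's +y. The red knob then lies 110 mm from the hinge axis. Light friction (0.12 N m), it stays where it is left.
- lock_knob (a point): centre of the top of the lever's upright red round knob (diameter 18 mm, standing 46 mm above the arm; its top is 82 mm above the table); moves with the lever, 110 mm from the axis
- aluminium_coil: the wrong part, silver: coil of aluminium welding wire wound on a black open core tube, a ring: outer diameter 54 mm, bore 28 mm, 30 mm tall, about 0.22 kg; origin at the centre of its underside, z up through the bore. Its weight varies.
- return_tray: loose red open tray, 130 mm square outside, 35 mm tall, walls and floor 4 mm, 0.45 kg; origin at the centre of its underside
- stand: green plate on the table, 80 mm (x) by 210 mm (y), 8 mm thick, with two upright fixed steel posts (diameter 18 mm, top 72 mm above the table), 110 mm apart along its y, each with two copper-coloured coils stacked on it; origin at the centre of its underside
- spray_can: bystander: green and yellow spray can, diameter 52 mm, 150 mm tall; origin at the centre of its underside
- tube_offcut: bystander: square steel tube offcut 70 x 40 x 40 mm; origin at the centre of its underside
- wrench: bystander: steel wrench lying on the table
- well1 (a point): centre of the floor of well 1 of the cassette (1 is at the handle end), 16 mm above the table. The wells are square, 60 mm inside, 64 mm apart in one row along the dock's y, with yellow lips only 6 mm high and 4 mm thick. Moves with the cassette.
- well2 (a point): centre of the floor of well 2 of the cassette (1 is at the handle end), 16 mm above the table. The wells are square, 60 mm inside, 64 mm apart in one row along the dock's y, with yellow lips only 6 mm high and 4 mm thick. Moves with the cassette.
- well3 (a point): centre of the floor of well 3 of the cassette (1 is at the handle end), 16 mm above the table. The wells are square, 60 mm inside, 64 mm apart in one row along the dock's y, with yellow lips only 6 mm high and 4 mm thick. Moves with the cassette.
- well4 (a point): centre of the floor of well 4 of the cassette (1 is at the handle end), 16 mm above the table. The wells are square, 60 mm inside, 64 mm apart in one row along the dock's y, with yellow lips only 6 mm high and 4 mm thick. Moves with the cassette.
- kit_coil1: copper-coloured coil of copper-coated welding wire wound on a black open core tube, a ring: outer diameter 54 mm, bore 28 mm, 30 mm tall, about 0.22 kg; origin at the centre of its underside, z up through the bore; in the kit from the start, or absent
- kit_coil2: copper-coloured coil of copper-coated welding wire wound on a black open core tube, a ring: outer diameter 54 mm, bore 28 mm, 30 mm tall, about 0.22 kg; origin at the centre of its underside, z up through the bore; in the kit from the start, or absent
- kit_coil3: copper-coloured coil of copper-coated welding wire wound on a black open core tube, a ring: outer diameter 54 mm, bore 28 mm, 30 mm tall, about 0.22 kg; origin at the centre of its underside, z up through the bore; in the kit from the start, or absent
- stock_coil1: copper-coloured coil of copper-coated welding wire wound on a black open core tube, a ring: outer diameter 54 mm, bore 28 mm, 30 mm tall, about 0.22 kg; origin at the centre of its underside, z up through the bore; spare on post 1, lower one at the start
- stock_coil2: copper-coloured coil of copper-coated welding wire wound on a black open core tube, a ring: outer diameter 54 mm, bore 28 mm, 30 mm tall, about 0.22 kg; origin at the centre of its underside, z up through the bore; spare on post 1, upper one at the start
- stock_coil3: copper-coloured coil of copper-coated welding wire wound on a black open core tube, a ring: outer diameter 54 mm, bore 28 mm, 30 mm tall, about 0.22 kg; origin at the centre of its underside, z up through the bore; spare on post 2, lower one at the start
- stock_coil4: copper-coloured coil of copper-coated welding wire wound on a black open core tube, a ring: outer diameter 54 mm, bore 28 mm, 30 mm tall, about 0.22 kg; origin at the centre of its underside, z up through the bore; spare on post 2, upper one at the start
- post1 (a point): foot of post 1 on its axis, at the top face of the stand's plate (8 mm above the table); post diameter 18 mm, 64 mm tall above this point
- post2 (a point): foot of post 2 on its axis, at the top face of the stand's plate (8 mm above the table); post diameter 18 mm, 64 mm tall above this point

How it is judged:
By the outcome, as a careful person would: the job done as asked, in the order asked, and still so for the second after the job is handed in, with the robot touching nothing.
Of kit_coil1, kit_coil2, kit_coil3 only 1 to 2 are there at a start; the rules pass over those that are not, and their reading is None.
At some moment in a run one of return_tray, aluminium_coil, kit_coil1, kit_coil2, kit_coil3 may be knocked a few centimetres aside while the robot is not near it.
It also fails if it takes over 192 s, if anything falls off the work surface, if the arm or the gripper's body presses on something with over 40 N, if the wrist force passes 120 N, or if a joint passes its speed limit or range.

## Working session

There is one attempt and no reset: what is moved stays moved. The work goes in short steps, Python scripts to look and compute and a shell command to move; the robot and the scene stay as the last step left them, time stands still between calls to the robot, and variables do not carry over. Pictures are saved under pics/ and viewed, about 12 in all and at most 16, crops included, and the job is handed in when it is done.

```bash
ls; mkdir -p pics
cat > h.py <<'E'
import numpy as np, cv2
from scipy.spatial.transform import Rotation as R
from cell import robot, viewer
def snap(n, f=None):
    s=robot.observe(); im=viewer.read_camera(n); m=viewer.camera_model(n)
    if n=='wrist':
        T=np.eye(4); r=np.array(s['tool_rot'],float)
        T[:3,:3]=R.from_euler('xyz',r).as_matrix() if r.size==3 else r.reshape(3,3)
        T[:3,3]=s['tool_pos']; P=T@np.array(m['mount'])
    else: P=np.array(m['pose'])
    if f: cv2.imwrite('pics/'+f,im)
    return im,(m,P)
def ray(c,u,v):
    m,P=c
    K=np.array([[m['fx'],0,m['cx']],[0,m['fy'],m['cy']],[0,0,1.]])
    x,y=cv2.undistortPoints(np.array([[[u,v]]],float),K,np.array([m['k1'],0,0,0.]))[0,0]
    return P[:3,3],P[:3,:3]@np.array([x,-y,-1])
def onz(c,u,v,z):
    o,d=ray(c,u,v); return o+d*(z-o[2])/d[2]
def proj(c,p):
    m,P=c; q=np.linalg.inv(P)@np.append(p,1); x,y=q[0]/-q[2],-q[1]/-q[2]
    k=1+m['k1']*(x*x+y*y); return np.array([m['fx']*k*x+m['cx'],m['fy']*k*y+m['cy']])
E
python3 - <<'E'
from h import *
print(robot.observe())
a,c=snap('scene','s0.png'); b,d=snap('side','d0.png')
w,e=snap('wrist','w0.png')
for q in (c,d,e): print(q[0]['fx'],q[0]['k1'],q[1].round(3).tolist())
E
```

```text
pics
{'time': 0.0, 'qpos': array([-1.45999479e-01,  3.42726890e-01,  1.52500152e+00, -8.04981858e-06,
        1.27540820e+00, -1.45997177e-01]), 'qvel': array([-5.15490137e-04,  4.86769272e-05, -9.83366479e-04, -1.50944215e-03,
        1.59964342e-03, -1.52159742e-03]), 'joint_efforts': array([ 7.61924657e-04, -4.31245601e+01, -2.44219762e+01,  7.17750052e-02,
        5.59406646e-02, -1.04314388e-04]), 'tool_pos': array([5.24868445e-01, 4.07861747e-05, 4.04048001e-01]), 'tool_rot': array([-3.14006400e+00, -2.16997960e-04,  1.57079621e+00]), 'contact_force': array([0.00570854, 0.70258567, 0.11633721]), 'torque': array([0.00327158, 0.01271248, 0.04088545]), 'opening': 0.09183026921738764}
401.31496796316594 -0.019695175105254106 [[-0.258, -0.794, 0.551, 1.163], [0.966, -0.209, 0.151, 0.193], [-0.005, 0.571, 0.821, 0.96], [0.0, 0.0, 0.0, 1.0]]
377.17463435325016 -0.05199857462081974 [[-0.962, 0.126, -0.242, 0.238], [-0.272, -0.494, 0.826, 1.053], [-0.015, 0.86, 0.51, 0.712], [0.0, 0.0, 0.0, 1.0]]
299.91189336462764 -0.005407887722292402 [[1.0, -0.0, 0.002, 0.524], [-0.0, 0.969, 0.247, 0.066], [-0.002, -0.247, 0.969, 0.385], [0.0, 0.0, 0.0, 1.0]]
```

View pics/s0.png

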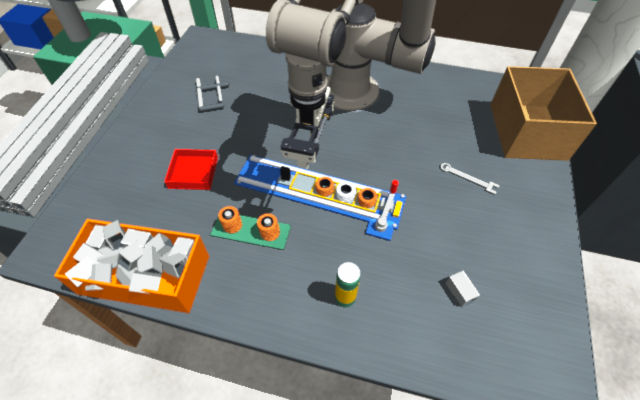

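View pics/d0.png

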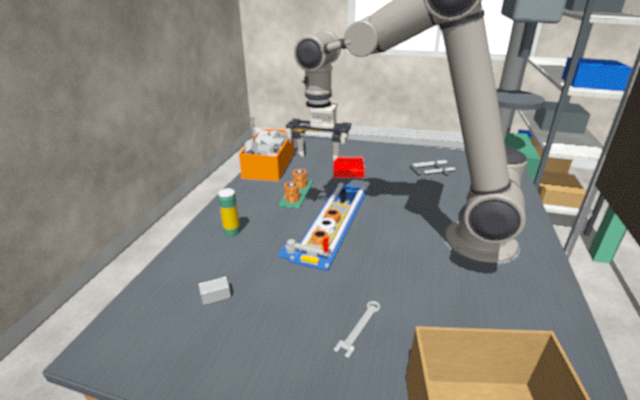

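The scene shows the dock running along y, with the handle at (286,174). Well 1 (303,183) is empty, well 2 (325,186) copper, well 3 (346,192) aluminium and well 4 (369,197) copper. The red knob is at (394,186), the tray at (192,168) and the stand posts at (229,213) and (267,222). The side view agrees with this.

View pics/w0.png

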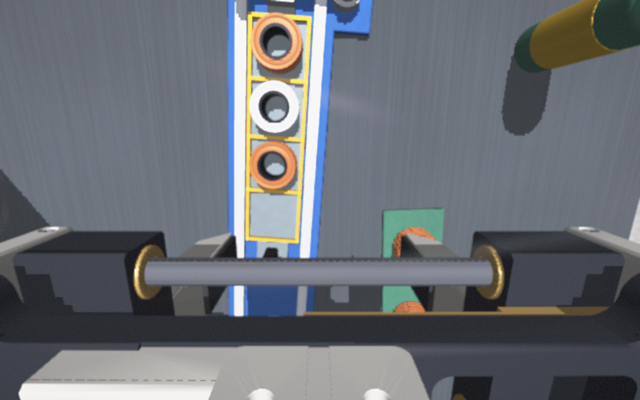

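Run:
```python
from h import *
c=(viewer.camera_model('scene'),np.array(viewer.camera_model('scene')['pose']))
im=cv2.imread('pics/s0.png'); hsv=cv2.cvtColor(im,cv2.COLOR_BGR2HSV)
for n,u,v,z in [('handle',285,168,.07),('w1',303,183,.016),('c2',324,183,.046),('al',346,188,.046),('c4',368,193,.046),('knob',394,182,.082),('tray',192,155,.035),('post1',228,211,.072),('post2',267,219,.072),('hinge?',380,228,.03),('can',348,268,.15),('tube',462,285,.04)]:
    print(n,onz(c,u,v,z).round(3))
m=cv2.inRange(hsv,(0,180,120),(4,255,255))|cv2.inRange(hsv,(174,180,120),(180,255,255))
n,l,s,ce=cv2.connectedComponentsWithStats(m)
for i in range(1,n):
    if s[i,4]>15: print(s[i],ce[i])
```

```text
handle [ 0.468 -0.089  0.07 ]
w1 [ 0.468 -0.037  0.016]
c2 [0.475 0.028 0.046]
al [0.476 0.093 0.046]
c4 [0.478 0.157 0.046]
knob [0.449 0.221 0.082]
tray [ 0.464 -0.393  0.035]
post1 [ 0.651 -0.191  0.072]
post2 [ 0.648 -0.082  0.072]
hinge? [0.573 0.21  0.03 ]
can [0.77  0.157 0.15 ]
tube [0.69  0.432 0.04 ]
[ 165  149   52   41 1726] [190.33198146 168.83719583]
[391 180   7  13  64] [394.     185.9375]
```

The wrist view shows the coil tops of wells 4, 3 and 2 at (277,42), (274,106) and (273,165), with empty well 1 at about (272,215). The stand is partly hidden behind the finger.

Run:
```python
from h import *
m=viewer.camera_model('wrist'); T=np.eye(4); T[:3,:3]=R.from_euler('xyz',[-3.140064,-.000217,1.570796]).as_matrix(); T[:3,3]=[.524868,0,.404048]
c=(m,T@np.array(m['mount']))
w=cv2.imread('pics/w0.png')
h=cv2.cvtColor(w,cv2.COLOR_BGR2HSV)
cop=cv2.inRange(h,(4,110,90),(15,255,255)); sil=cv2.inRange(h,(0,0,225),(180,30,255)); yel=cv2.inRange(h,(20,150,120),(32,255,255)); blu=cv2.inRange(h,(100,150,60),(125,255,255))
for n,mk in (('cop',cop),('sil',sil),('yel',yel)):
    for k in cv2.findContours(mk,0,2)[0]:
        if cv2.contourArea(k)>400:
            (x,y),r=cv2.minEnclosingCircle(k); print(n,x,y,r,onz(c,x,y,.046).round(4), cv2.minAreaRect(k) if n=='yel' else '')
for u,v in [(254,13),(311,17),(247,240),(299,242)]: print(onz(c,u,v,.022).round(4))
# dock blue left and right edge
for v in (60,120,180):
    r=np.where(blu[v,200:350])[0]+200; print(v,r.min(),r.max(),onz(c,r.min(),v,.01).round(4),onz(c,r.max(),v,.01).round(4))
```

```text
cop 272.47674560546875 164.47674560546875 24.411090850830078 [0.4721 0.029  0.046 ] 
cop 275.6925048828125 43.07754135131836 30.12522315979004 [0.4801 0.1529 0.046 ] 
sil 115.0 391.5 96.03264617919922 [ 0.2406 -0.2856  0.046 ] 
sil 273.471435546875 105.82142639160156 26.183998107910156 [0.4756 0.0918 0.046 ] 
sil 309.5 131.0 126.28648376464844 [0.5141 0.0655 0.046 ] 
sil 237.0 130.0 127.0158462524414 [0.4347 0.0666 0.046 ] 
yel 274.0 160.5 84.68333435058594 [0.474  0.0335 0.046 ] ((274.45703125, 160.52035522460938), (57.47635269165039, 162.2186279296875), 1.2188751697540283)
[0.4546 0.1885 0.022 ]
[0.5158 0.1845 0.022 ]
[ 0.432  -0.0703  0.022 ]
[ 0.4988 -0.073   0.022 ]
60 228 331 [0.42   0.1446 0.01  ] [0.5382 0.1445 0.01  ]
120 229 326 [0.4163 0.0783 0.01  ] [0.5329 0.0783 0.01  ]
180 229 321 [0.411  0.0056 0.01  ] [0.527  0.0056 0.01  ]
```

```bash
python3 -m creep '[[[-13,37,-12,0,0,-1],[-13,37,-12,0,0,-1],[-13,37,-12,0,0,-1],[-13,37,-12,0,0,-1],[-13,37,-12,0,0,0]]]' -1 && python3 -m creep '[[[-8,20,-10,0,0,0],[0,0,0,0,0,0]]]'
python3 - <<'E'
from h import *
snap('wrist','w1.png'); s=robot.observe(); print(s['time'],s['tool_pos'],s['tool_rot'])
E
```

```text
time: 0.57
tool_pos: [0.4602, 0.1833, 0.3435]
tool_rot: [3.136, 0.002, 1.484]
contact_force: [-0.0, 0.8, -0.1]
opening: 0.0918
time: 0.73
tool_pos: [0.4482, 0.209, 0.3305]
tool_rot: [-3.141, 0.002, 1.489]
contact_force: [-0.4, -0.2, -0.1]
opening: 0.092
0.7833 [0.44895138 0.20795223 0.33130477] [3.14072461e+00 2.55854585e-03 1.48897254e+00]
```

View pics/w1.png

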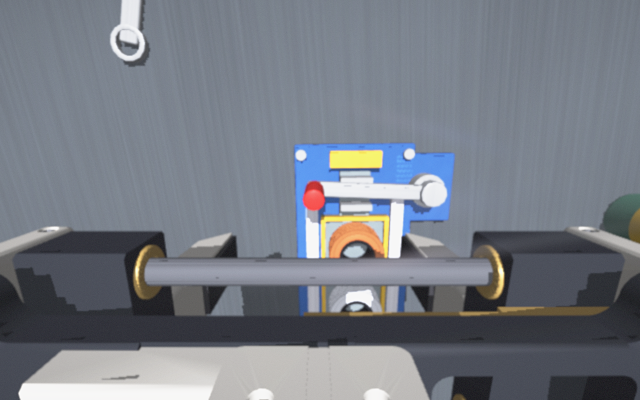

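The red knob's top is near (314,199), the hinge cap is at (430,192) and the arm lies between them.

Run:
```python
from h import *
m=viewer.camera_model('wrist'); T=np.eye(4); T[:3,:3]=R.from_euler('xyz',[3.14072461e+00,2.55854585e-03,1.48897254e+00]).as_matrix(); T[:3,3]=[0.44895138,0.20795223,0.33130477]
c=(m,T@np.array(m['mount'])); w=cv2.imread('pics/w1.png'); h=cv2.cvtColor(w,cv2.COLOR_BGR2HSV)
red=cv2.inRange(h,(0,150,100),(4,255,255))|cv2.inRange(h,(174,150,100),(180,255,255))
k=max(cv2.findContours(red,0,2)[0],key=cv2.contourArea); b=cv2.boundingRect(k); print(b, c[1][:3,3])
u=b[0]+b[2]/2; v=b[1]+b[3]-b[2]/2; kn=onz(c,u,v,.082); print('knob',kn)
print('hinge',onz(c,431,194,.04))
y=cv2.inRange(h,(20,150,120),(32,255,255))
bl=cv2.inRange(h,(100,150,60),(125,255,255))
for v in (150,160,175): 
  r=np.where(bl[v,280:470])[0]+280; print(v,r.min(),r.max(),onz(c,r.min(),v,.01),onz(c,r.max(),v,.01))
for p in [(297,145),(414,144)]: print(onz(c,*p,.01))
ks=sorted(cv2.findContours(y,0,2)[0],key=cv2.contourArea)[-3:]
for q in ks: print(cv2.boundingRect(q))
```

```text
(303, 182, 22, 28) [0.45375976 0.27386341 0.31164909]
knob [0.44626534 0.22140362 0.082     ]
hinge [0.55328358 0.20766458 0.04      ]
150 295 403 [0.42940932 0.25610478 0.01      ] [0.53606548 0.24736144 0.01      ]
160 295 452 [0.42841597 0.24631824 0.01      ] [0.58483746 0.23350902 0.01      ]
175 296 451 [0.42790219 0.23125085 0.01      ] [0.58426123 0.21842777 0.01      ]
[0.4318661  0.26077683 0.01      ]
[0.54695944 0.25232102 0.01      ]
(323, 287, 2, 25)
(381, 287, 4, 22)
(322, 216, 65, 5)
```

```bash
python3 -m creep '[[[-1,4,-35,0,0,0],[-1,4,-35,0,0,0],[-1,3,-33,0,0,0],[0,0,0,0,0,0]]]' -1 && python3 -m creep '[[[0,0,0,0,0,0],[0,0,0,0,0,0],[0,0,0,0,0,0],[0,0,0,0,0,0],[0,0,0,0,0,0]]]' 1 10
```

```text
time: 1.12
tool_pos: [0.4486, 0.2174, 0.2289]
tool_rot: [3.13, 0.0, 1.49]
contact_force: [-1.4, -0.5, -1.0]
opening: 0.0919
time: 1.53
tool_pos: [0.4524, 0.2149, 0.2349]
tool_rot: [3.123, -0.002, 1.486]
contact_force: [-0.3, -0.0, 0.1]
opening: 0.0629
```

```bash
python3 -m creep '[[[-3,3,-6,0,0,0],[0,0,0,0,0,0],[0,0,0,0,0,0],[0,0,0,0,0,0],[0,0,0,0,0,0]]]' && python3 -m creep '[[[0,0,0,0,0,0],[0,0,0,0,0,0],[0,0,0,0,0,0]]]'; python3 -c "
from h import *
print(robot.observe()['tool_pos'])"
```

```text
time: 1.95
tool_pos: [0.4481, 0.2183, 0.2309]
tool_rot: [3.123, -0.003, 1.486]
contact_force: [-15.2, 3.3, 11.6]
opening: 0.0298
time: 2.2
tool_pos: [0.444, 0.2188, 0.2303]
tool_rot: [3.136, -0.0, 1.486]
contact_force: [6.8, -2.6, -3.3]
opening: 0.0177
[0.44397307 0.21876359 0.23032388]
```

```bash
python3 -m creep '[[[6,28,0,0,0,0],[13,26,0,0,0,0],[19,21,0,0,0,0]]]' && python3 -c "
from h import *
s=robot.observe();print(s['tool_pos'],s['contact_force'])"
```

```text
time: 2.45
tool_pos: [0.4798, 0.2921, 0.2302]
tool_rot: [-3.14, 0.006, 1.482]
contact_force: [-1.5, -2.3, 3.3]
opening: 0.0177
[0.47978687 0.29209598 0.23017906] [-1.53100007 -2.27248355  3.32960887]
```

```bash
python3 -m creep '[[[23,16,0,0,0,0],[27,10,0,0,0,0],[29,4,0,0,0,0],[8,1,0,0,0,0],[4,0,0,0,0,0]]]' && python3 -c "
from h import *
s=robot.observe();print(s['tool_pos'],s['contact_force'])"
```

```text
time: 2.87
tool_pos: [0.5706, 0.3293, 0.2292]
tool_rot: [-3.125, 0.01, 1.487]
contact_force: [-20.8, -0.1, 16.1]
opening: 0.0193
[0.57056143 0.32928841 0.22924913] [-20.84490887  -0.12111169  16.12385919]
```

```bash
python3 -m creep '[[[-3,0,0,0,0,0],[0,0,0,0,0,0],[0,0,0,0,0,0],[0,0,0,0,0,0]]]' -0.2 10 && python3 -m creep '[[[0,0,35,0,0,0],[0,0,35,0,0,0],[-5,-35,20,0,0,0],[-10,-40,0,0,0,0],[-10,-40,0,0,0,0]]]' -1 && python3 -m creep '[[[-10,-40,0,0,0,0],[-10,-40,0,0,0,0],[-10,-40,0,0,0,0],[-10,-40,0,0,0,0],[0,-40,0,0,0,0]]]'
```

```text
time: 3.2
tool_pos: [0.5679, 0.3295, 0.228]
tool_rot: [-3.123, 0.011, 1.487]
contact_force: [-0.8, -0.3, 0.5]
opening: 0.0417
time: 3.62
tool_pos: [0.5418, 0.2175, 0.3189]
tool_rot: [-3.126, 0.01, 1.496]
contact_force: [-0.4, -1.4, 0.3]
opening: 0.0748
time: 4.03
tool_pos: [0.4977, 0.0136, 0.3217]
tool_rot: [-3.134, 0.01, 1.5]
contact_force: [1.0, -0.3, -0.8]
opening: 0.0921
```

```bash
python3 -m creep '[[[-7,-38,0,0,0,0],[-7,-38,0,0,0,0],[-7,-38,0,0,0,0],[-7,-34,0,0,0,0],[0,0,0,0,0,0]]]'
python3 - <<'E'
from h import *
a,c=snap('wrist','w2.png'); s=robot.observe(); print(s['tool_pos'],s['tool_rot'],c[1][:3,3])
snap('scene','s2.png')
np.save('c2.npy',c[1])
E
```

```text
time: 4.45
tool_pos: [0.4665, -0.1475, 0.3239]
tool_rot: [3.141, 0.015, 1.495]
contact_force: [0.3, 0.2, 0.2]
opening: 0.092
[ 0.46673922 -0.14553059  0.32383713] [3.14104326 0.01353566 1.4948439 ] [ 0.4708471  -0.08182434  0.30341028]
```

View pics/w2.png

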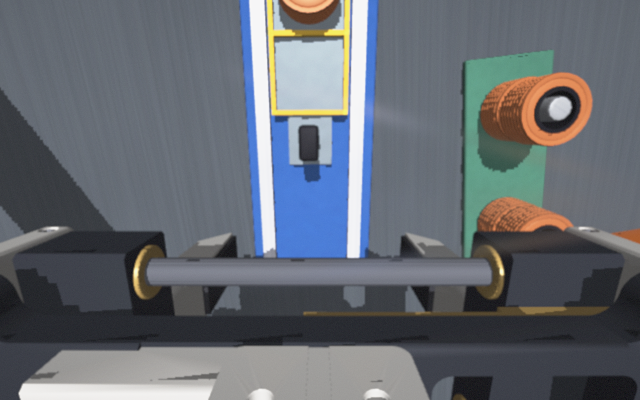

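The handle top is at (310,143), well 1 is empty at (311,75), the post 2 coil is at (559,108) and the post 1 coil at about (545,225).

Run:
```python
from h import *
c=(viewer.camera_model('wrist'),np.load('c2.npy')); w=cv2.imread('pics/w2.png')
g=cv2.cvtColor(w,cv2.COLOR_BGR2GRAY)
m=(g[115:175,280:340]<55).astype(np.uint8); k=max(cv2.findContours(m,0,2)[0],key=cv2.contourArea); b=cv2.boundingRect(k); print(b)
print('handle',onz(c,280+b[0]+b[2]/2,115+b[1]+b[3]/2,.06))
for p in [(269,32),(349,32),(269,114),(349,114)]: print('w1',onz(c,*p,.022))
h=cv2.cvtColor(w,cv2.COLOR_BGR2HSV)
print('post2',onz(c,560,108,.072),'coil2 top',onz(c,559,109,.068))
gr=cv2.inRange(h,(65,80,40),(90,255,160)); k=max(cv2.findContours(gr,0,2)[0],key=cv2.contourArea)
for p in [(464,62),(553,51),(540,240),(464,245)]: print('stand',onz(c,*p,.008))
```

```text
(20, 12, 18, 34)
handle [ 0.46259502 -0.09547003  0.06      ]
w1 [ 0.43550431 -0.00296866  0.022     ]
w1 [ 0.50256979 -0.00806986  0.022     ]
w1 [ 0.42772754 -0.06855643  0.022     ]
w1 [ 0.49930747 -0.07400327  0.022     ]
post2 [ 0.64958898 -0.08272628  0.072     ] coil2 top [ 0.65202007 -0.08341006  0.068     ]
stand [ 0.60670649 -0.03642705  0.008     ]
stand [ 0.68627319 -0.03311971  0.008     ]
stand [ 0.69570191 -0.21572434  0.008     ]
stand [ 0.61569666 -0.21523822  0.008     ]
```

```bash
python3 -m creep '[[[-2,28,-30,0,0,0],[-2,22,-33,0,0,0],[0,0,-30,0,0,0],[0,0,-13,0,0,0],[0,0,0,0,0,0]]]' -1 && python3 -m creep '[[[0,0,0,0,0,0],[0,0,0,0,0,0],[0,0,0,0,0,0],[0,0,0,0,0,0],[0,0,0,0,0,0]]]' 1 40 && python3 -m creep '[[[0,0,0,0,0,0],[0,0,0,0,0,0],[0,0,0,0,0,0],[0,0,0,0,0,0],[0,0,0,0,0,0]]]'
```

```text
time: 4.97
tool_pos: [0.4637, -0.0861, 0.2168]
tool_rot: [3.132, 0.014, 1.5]
contact_force: [-0.3, -1.1, -0.4]
opening: 0.0921
time: 5.38
tool_pos: [0.4654, -0.0831, 0.2199]
tool_rot: [3.128, 0.015, 1.505]
contact_force: [1.3, -0.6, 0.2]
opening: 0.0628
time: 5.8
tool_pos: [0.466, -0.084, 0.222]
tool_rot: [3.123, 0.016, 1.503]
contact_force: [0.5, 0.6, -0.9]
opening: 0.0297
```

```bash
python3 -m creep '[[[-3,-11,0,0,0,0],[0,0,0,0,0,0],[0,0,0,0,0,0],[0,0,0,0,0,0],[0,0,0,0,0,0]]]'; python3 -m creep '[[[0,0,0,0,0,0],[0,0,0,0,0,0]]]'
```

```text
time: 6.22
tool_pos: [0.461, -0.0951, 0.2216]
tool_rot: [3.131, 0.015, 1.503]
contact_force: [0.1, 0.6, 1.3]
opening: 0.0155
time: 6.38
tool_pos: [0.4611, -0.095, 0.2216]
tool_rot: [3.131, 0.015, 1.503]
contact_force: [-0.6, -0.6, 0.8]
opening: 0.0156
```

```bash
python3 -m creep '[[[-2,-26,0,0,0,0],[-2,-26,0,0,0,0],[-2,-26,0,0,0,0],[-2,-24,0,0,0,0]]]'; python3 -m creep '[[[0,-5,0,0,0,0],[0,-4,0,0,0,0],[0,-3,0,0,0,0]]]'
```

```text
time: 6.72
tool_pos: [0.4539, -0.193, 0.2216]
tool_rot: [3.13, 0.008, 1.509]
contact_force: [5.2, 5.2, -0.7]
opening: 0.0155
time: 6.97
tool_pos: [0.4539, -0.2002, 0.2215]
tool_rot: [3.133, -0.013, 1.5]
contact_force: [2.4, 12.3, 5.4]
opening: 0.0157
```

```bash
python3 -m creep '[[[0,-4,0,0,0,0],[0,-4,0,0,0,0]]]'; python3 -m creep '[[[0,3,0,0,0,0],[0,0,0,0,0,0],[0,0,0,0,0,0],[0,0,0,0,0,0],[0,0,0,0,0,0]]]' -0.1; python3 -m creep '[[[0,0,35,0,0,0],[0,0,40,0,0,0],[0,8,40,0,0,0],[0,15,38,0,0,0],[0,30,20,0,0,0]]]' -1
python3 - <<'E'
from h import *
a,c=snap('wrist','w3.png'); s=robot.observe(); print(s['tool_pos'],s['tool_rot'],c[1][:3,3])
np.save('c3.npy',c[1])
E
```

```text
time: 7.13
tool_pos: [0.4542, -0.2025, 0.2214]
tool_rot: [3.136, -0.025, 1.499]
contact_force: [4.0, 19.1, 7.4]
opening: 0.0159
time: 7.55
tool_pos: [0.4547, -0.1984, 0.2212]
tool_rot: [3.135, -0.025, 1.501]
contact_force: [1.5, 0.6, -0.2]
opening: 0.0442
time: 7.97
tool_pos: [0.4523, -0.1483, 0.3948]
tool_rot: [-3.136, -0.029, 1.493]
contact_force: [1.9, -0.1, 1.0]
opening: 0.0779
[ 0.45215543 -0.1434826   0.39740974] [-3.13916205 -0.03070938  1.49494774] [ 0.45675926 -0.08177939  0.37717801]
```

View pics/w3.png

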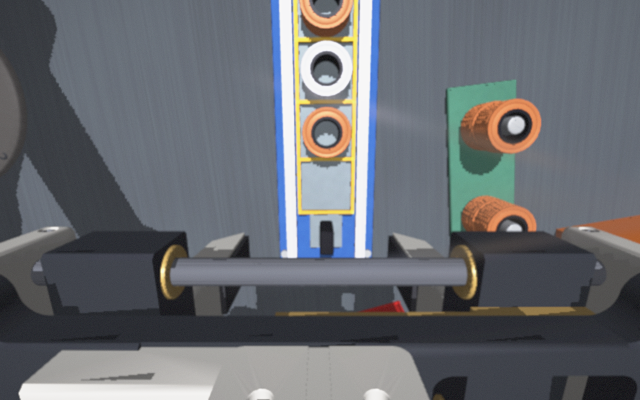

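Cassette is out against its end stop. From the handle end: well 1 empty (327,185), copper (326,132), aluminium (326,68), copper (326,5). The post tops are at (516,125) and (513,229).

Run:
```python
from h import *
c=(viewer.camera_model('wrist'),np.load('c3.npy')); w=cv2.imread('pics/w3.png')
h=cv2.cvtColor(w,cv2.COLOR_BGR2HSV)
cop=cv2.inRange(h,(4,110,90),(15,255,255)); sil=cv2.inRange(h,(0,0,215),(180,30,255))
for n,mk in (('cop',cop),('sil',sil)):
    for k in cv2.findContours(mk,0,2)[0]:
        (x,y),r=cv2.minEnclosingCircle(k)
        if cv2.contourArea(k)>300 and r<45 : print(n,x,y,r,onz(c,x,y,.046).round(4))
for p in [(296,159),(355,158),(301,212),(353,212),(297,102),(357,102),(294,40),(358,39)]: print('lip',p,onz(c,*p,.022))
print('posts',onz(c,516,125,.072),onz(c,513,231,.072))
print('coil tops',onz(c,515,126,.068))
```

```text
cop 611.0254516601562 229.0 31.282289505004883 [ 0.7827 -0.2078  0.046 ]
cop 498.9248046875 220.7849578857422 37.233642578125 [ 0.6534 -0.188   0.046 ]
cop 326.5 132.11224365234375 25.35507583618164 [ 0.4642 -0.0748  0.046 ]
cop 500.5443115234375 122.0 39.65802764892578 [ 0.6494 -0.0787  0.046 ]
cop 325.5 10.5 25.739173889160156 [0.4717 0.0418 0.046 ]
sil 325.0 64.21875 31.184797286987305 [ 0.4676 -0.0073  0.046 ]
lip (296, 159) [ 0.42691161 -0.1020036   0.022     ]
lip (355, 158) [ 0.49589332 -0.10621479  0.022     ]
lip (301, 212) [ 0.42696587 -0.16614187  0.022     ]
lip (353, 212) [ 0.49013128 -0.17099497  0.022     ]
lip (297, 102) [ 0.43401598 -0.03880559  0.022     ]
lip (357, 102) [ 0.50134759 -0.04411978  0.022     ]
lip (294, 40) [0.4367271  0.02495889 0.022     ]
lip (358, 39) [0.50568194 0.0204321  0.022     ]
posts [ 0.64952769 -0.0829424   0.072     ] [ 0.65347669 -0.19215244  0.072     ]
coil tops [ 0.65112356 -0.0838507   0.068     ]
```

```bash
python3 -m creep '[[[4,34,-18,-1,0,0],[4,34,-18,-0.7,0,0],[4,34,-18,0,0,0],[4,33,-18,0,0,0],[0,0,-10,0,0,0]]]' -1; python3 -c "
from h import *
s=robot.observe();print(s['tool_pos'],s['tool_rot'])"
```

```text
time: 8.43
tool_pos: [0.4684, -0.0051, 0.3191]
tool_rot: [3.123, 0.007, 1.49]
contact_force: [-0.2, -0.7, 0.4]
opening: 0.0917
[ 0.46843086 -0.00511291  0.31905757] [3.12265675 0.00656206 1.48961463]
```

```bash
python3 -m creep '[[[0,-1,-38,0,1,0],[0,-1,-38,0,0,0],[0,-1,-30,0,0,0],[0,0,-8,0,0,0],[0,0,0,0,0,0]]]' -1; python3 -c "
from h import *
s=robot.observe();print(s['tool_pos'],s['tool_rot'],s['contact_force'])"
```

```text
time: 8.85
tool_pos: [0.4674, -0.0056, 0.1987]
tool_rot: [3.139, 0.009, 1.496]
contact_force: [-0.8, 0.5, 0.6]
opening: 0.0917
[ 0.46744607 -0.00562355  0.1986846 ] [3.13894026 0.00896628 1.49639776] [-0.78251845  0.52053828  0.63907823]
```

```bash
python3 -m creep '[[[1,-3,6,0,0,0],[0,0,0,0,0,0],[0,0,0,0,0,0],[0,0,0,0,0,0],[0,0,0,0,0,0]]]' 1 25;python3 -m creep '[[[0,0,0,0,0,0],[0,0,0,0,0,0],[0,0,0,0,0,0]]]'
```

```text
time: 9.27
tool_pos: [0.4696, -0.01, 0.2077]
tool_rot: [3.135, 0.01, 1.495]
contact_force: [-0.2, 0.4, 0.3]
opening: 0.0628
time: 9.52
tool_pos: [0.4697, -0.0101, 0.2091]
tool_rot: [3.132, 0.01, 1.495]
contact_force: [0.2, -0.6, -1.7]
opening: 0.0527
```

```bash
python3 -m creep '[[[0,0,30,0,0,0],[0,0,38,0,0,0],[0,0,38,0,0,0],[0,-10,20,0,0,0]]]'
python3 - <<'E'
from h import *
s=robot.observe();print(s['tool_pos'],s['tool_rot'],s['opening'],s['contact_force'])
for n in ('scene','side'):
    a,c=snap(n,n[:2]+'4.png'); h=cv2.cvtColor(a,cv2.COLOR_BGR2HSV)
    m=cv2.inRange(h,(0,170,80),(5,255,255))|cv2.inRange(h,(174,170,80),(180,255,255))
    m=cv2.morphologyEx(m,cv2.MORPH_CLOSE,np.ones((5,5)))
    k=cv2.convexHull(max(cv2.findContours(m,0,2)[0],key=cv2.contourArea)); ap=cv2.approxPolyDP(k,3,True)[:,0]
    print(n,[(tuple(p),onz(c,*map(float,p),.035)[:2].round(3).tolist(),onz(c,*map(float,p),0)[:2].round(3).tolist()) for p in ap.tolist()])
    cv2.imwrite('pics/t_%s.png'%n,cv2.resize(a[130:230,150:250],None,fx=4,fy=4) if n=='scene' else cv2.resize(a[140:190,320:380],None,fx=6,fy=6))
E
```

```text
time: 9.85
tool_pos: [0.4667, -0.0187, 0.3337]
tool_rot: [-3.134, 0.008, 1.497]
contact_force: [1.2, -0.5, -2.7]
opening: 0.0528
[ 0.46669538 -0.01867032  0.33372923] [-3.13435673  0.00759158  1.49652775] 0.05282454209535463 [ 1.18894589 -0.54233834 -2.69472559]
scene [((175, 149), [0.455, -0.456], [0.428, -0.48]), ((215, 150), [0.427, -0.333], [0.399, -0.353]), ((217, 157), [0.452, -0.315], [0.425, -0.334]), ((209, 189), [0.572, -0.289], [0.55, -0.308]), ((167, 187), [0.596, -0.411], [0.575, -0.434]), ((165, 178), [0.568, -0.432], [0.545, -0.456])]
side [((358, 161), [0.464, -0.414], [0.476, -0.49]), ((363, 166), [0.435, -0.37], [0.445, -0.444]), ((363, 176), [0.42, -0.279], [0.43, -0.348]), ((350, 177), [0.468, -0.258], [0.48, -0.326]), ((353, 163), [0.481, -0.389], [0.494, -0.464])]
```

View pics/t_scene.png

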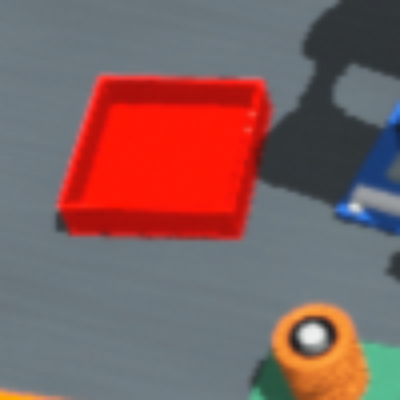

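The tray's rim corners are at about (175,149), (216,150), (210,183) and (165,183), so its centre is near (0.503,-0.380), turned about 13°. The tray is empty.

```bash
python3 -m creep '[[[4,-40,0,0,0,0],[4,-40,0,0,0,0],[4,-40,0,0,0,0],[4,-40,0,0,0,0],[4,-40,0,0,0,0]]]' && python3 -m creep '[[[4,-40,0,0,0,0],[4,-40,0,0,0,0],[4,-40,0,0,0,0],[2,-32,0,0,0,0],[0,0,0,0,0,0]]]'
python3 - <<'E'
from h import *
s=robot.observe();print(s['tool_pos'],s['tool_rot'],s['opening'],s['contact_force'])
a,c=snap('scene','s5.png'); cv2.imwrite('pics/t5.png',cv2.resize(a[90:230,130:270],None,fx=4,fy=4))
print(proj(c,[.5025,-.3805,.035]),proj(c,[.5025,-.3805,.004]))
E
```

```text
time: 10.37
tool_pos: [0.4852, -0.2182, 0.3286]
tool_rot: [-3.132, 0.002, 1.508]
contact_force: [0.8, -0.4, -2.3]
opening: 0.0529
time: 10.78
tool_pos: [0.4967, -0.3827, 0.3171]
tool_rot: [-3.122, -0.004, 1.501]
contact_force: [-1.7, -0.2, -2.4]
opening: 0.0533
[ 0.49670453 -0.38273723  0.31708695] [-3.12217493 -0.00379953  1.5014148 ] 0.05330005662418959 [-1.67040906 -0.2267155  -2.41018586]
[190.42924158 165.04012034] [193.0443296  171.57090945]
```

View pics/t5.png

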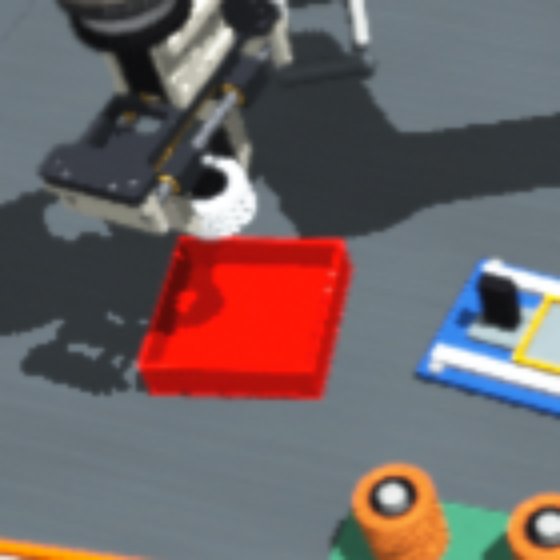

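```bash
python3 -m creep '[[[3,1,-35,0,-1,0],[2,0,-35,0,0,0],[2,0,-25,0,0,0],[0,0,-12,0,0,0],[0,0,0,0,0,0]]]'; python3 -c "
from h import *
s=robot.observe();print(s['tool_pos'],s['tool_rot'],s['contact_force'])"
```

```text
time: 11.25
tool_pos: [0.5023, -0.3734, 0.1991]
tool_rot: [-3.132, -0.016, 1.501]
contact_force: [-0.7, 0.4, -2.1]
opening: 0.0528
[ 0.50229285 -0.3734073   0.19911994] [-3.13238625 -0.01580166  1.50077152] [-0.67185275  0.39527925 -2.051839  ]
```

```bash
python3 -m creep '[[[0,0,-1,0,0,0],[0,0,0,0,0,0],[0,0,0,0,0,0],[0,0,0,0,0,0]]]' -0.43 && python3 -m creep '[[[0,0,15,0,0,0],[0,0,35,0,0,0],[0,0,40,0,0,0],[0,0,40,0,0,0],[15,20,25,0,0,0]]]' && python3 -m creep '[[[33,20,0,-0.5,-0.5,0],[33,20,0,0,0,0],[33,20,0,0,0,0],[20,20,0,0,0,0],[0,25,0,0,0,0]]]' -1
python3 - <<'E'
from h import *
s=robot.observe();print(s['tool_pos'],s['tool_rot'],s['opening'],s['contact_force'])
a,c=snap('scene','s6.png'); cv2.imwrite('pics/t6.png',cv2.resize(a[110:230,150:290],None,fx=4,fy=4))
w,cw=snap('wrist','w6.png'); np.save('c6.npy',cw[1])
E
```

```text
time: 11.58
tool_pos: [0.5032, -0.3703, 0.1988]
tool_rot: [-3.132, -0.017, 1.503]
contact_force: [0.2, 0.4, -0.2]
opening: 0.0657
time: 12.0
tool_pos: [0.5151, -0.351, 0.3592]
tool_rot: [-3.128, -0.018, 1.5]
contact_force: [1.1, -0.9, 0.2]
opening: 0.0655
time: 12.42
tool_pos: [0.6382, -0.244, 0.3804]
tool_rot: [3.114, 0.007, 1.492]
contact_force: [-0.6, 0.8, -0.7]
opening: 0.091
[ 0.63824362 -0.24401045  0.38037281] [3.11405358 0.00746515 1.49222349] 0.09095056076772819 [-0.6329323   0.76131411 -0.73036814]
```

View pics/t6.png

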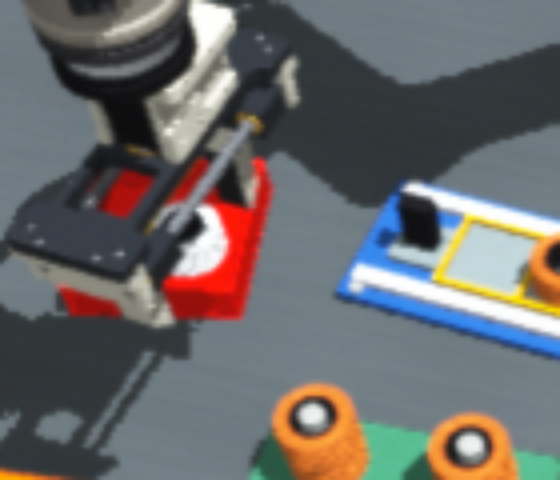

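The aluminium coil is lying in the tray, at about (195,245) in the crop. Both spare stacks are intact on their posts.

Run:
```python
from h import *
c=(viewer.camera_model('wrist'),np.load('c6.npy')); w=cv2.imread('pics/w6.png'); h=cv2.cvtColor(w,cv2.COLOR_BGR2HSV)
for q in [(.6535,-.192,.072),(.65,-.083,.072)]: print(proj(c,np.array(q)))
sil=cv2.inRange(h,(0,0,150),(180,45,255)); cop=cv2.inRange(h,(4,110,90),(15,255,255))
for mk,z in ((sil,.072),(cop,.068)):
    for k in cv2.findContours(mk[:235],0,2)[0]:
        (x,y),r=cv2.minEnclosingCircle(k)
        if cv2.contourArea(k)>60 and r<50: print(x,y,r,cv2.contourArea(k),onz(c,x,y,z).round(4))
cv2.imwrite('pics/w6c.png',w[0:240])
```

```text
[323.00133549 148.66579546]
[309.98358596  20.46550581]
44.0 231.0 20.223848342895508 120.0 [ 0.3701 -0.2511  0.072 ]
145.0 159.5 27.24436378479004 507.0 [ 0.485  -0.1891  0.072 ]
323.7684631347656 148.87583923339844 9.206995010375977 234.5 [ 0.6542 -0.1923  0.072 ]
136.0 107.5 40.02821350097656 2745.5 [ 0.487  -0.1423  0.072 ]
141.5 25.0 16.620868682861328 198.5 [ 0.5065 -0.0766  0.072 ]
309.0833435058594 20.41666603088379 10.623051643371582 302.0 [ 0.6492 -0.0829  0.072 ]
322.8450927734375 148.15435791015625 28.057008743286133 2324.5 [ 0.6535 -0.1918  0.068 ]
309.7762756347656 39.020172119140625 27.242931365966797 428.5 [ 0.6487 -0.0963  0.068 ]
119.09091186523438 37.09090805053711 39.07715606689453 3350.0 [ 0.4833 -0.0833  0.068 ]
310.5 22.769229888916016 29.33757972717285 398.5 [ 0.6504 -0.0836  0.068 ]
```

View pics/w6c.png

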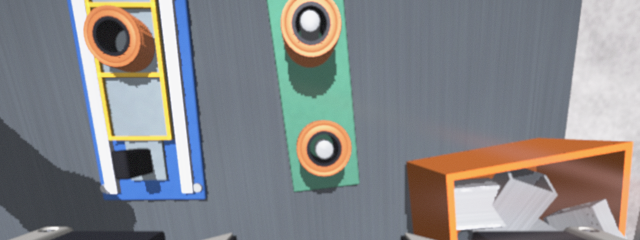

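The stand is clear: post tops at (324,149) and (309,20). The orange bin is close to post 1, so I'll take both spares from post 2.

```bash
python3 -m creep '[[[3,40,-5,0,1.5,0],[3,40,-5,0,0,0],[3,40,-5,0,0,0],[2,38,-10,0,0,0],[0,0,0,0,0,0]]]' -1; python3 -c "
from h import *
s=robot.observe();print(s['tool_pos'],s['tool_rot'],s['contact_force'])"
```

```text
time: 12.93
tool_pos: [0.6456, -0.084, 0.362]
tool_rot: [3.132, 0.013, 1.49]
contact_force: [0.6, -0.2, 0.2]
opening: 0.0917
[ 0.64555931 -0.08400864  0.36197017] [3.13204223 0.01258779 1.4900549 ] [ 0.56296152 -0.21105045  0.16280881]
```

```bash
python3 -m creep '[[[1,1,-36,0,0,0],[1,1,-36,0,0,0],[0,1,-35,0,0,0],[0,0,-24,0,0,0],[0,0,0,0,0,0]]]' -1; python3 -c "
from h import *
s=robot.observe();print(s['tool_pos'],s['tool_rot'],s['contact_force'])"
```

```text
time: 13.35
tool_pos: [0.6471, -0.0802, 0.2365]
tool_rot: [3.114, 0.017, 1.494]
contact_force: [-2.1, 0.5, 0.0]
opening: 0.0918
[ 0.64713036 -0.08019635  0.23649161] [3.11396122 0.01682799 1.49432072] [-2.05107237  0.51917894  0.03347031]
```

```bash
python3 -m creep '[[[2,-2,-8,1,1.4,0],[0,0,-2,0,0,0]]]' -1;  python3 -m creep '[[[0,0,0,0,0,0],[0,0,0,0,0,0],[0,0,0,0,0,0],[0,0,0,0,0,0],[0,0,0,0,0,0]]]' 1 25; python3 -m creep '[[[0,0,0,0,0,0],[0,0,0,0,0,0],[0,0,0,0,0,0]]]'
```

```text
time: 13.52
tool_pos: [0.6495, -0.0836, 0.2284]
tool_rot: [3.14, 0.0, 1.494]
contact_force: [0.2, 0.5, -0.3]
opening: 0.092
time: 13.93
tool_pos: [0.6515, -0.0858, 0.2353]
tool_rot: [3.129, 0.002, 1.492]
contact_force: [-0.4, -0.0, 0.3]
opening: 0.0628
time: 14.18
tool_pos: [0.6514, -0.0856, 0.2361]
tool_rot: [3.128, 0.002, 1.492]
contact_force: [-1.3, 0.5, -2.1]
opening: 0.0533
```

```bash
python3 -m creep '[[[0,0,15,0,0,0],[0,0,25,0,0,0],[0,0,35,0,0,0],[0,0,30,0,0,0],[0,0,0,0,0,0]]]' - 35
python3 - <<'E'
from h import *
s=robot.observe();print(s['tool_pos'],s['tool_rot'],s['opening'],s['contact_force'])
for n in ('scene',):
    a,c=snap(n,'s7.png'); cv2.imwrite('pics/t7.png',cv2.resize(a[90:250,220:400],None,fx=4,fy=3.7))
E
```

```text
time: 14.6
tool_pos: [0.6495, -0.0847, 0.3398]
tool_rot: [3.14, 0.0, 1.493]
contact_force: [1.2, -0.1, -1.2]
opening: 0.0528
[ 0.64948492 -0.08473004  0.33978615] [3.1401647e+00 3.1901321e-04 1.4930188e+00] 0.0528175023497115 [ 1.18168611 -0.05164117 -1.2125656 ]
```

View pics/t7.png

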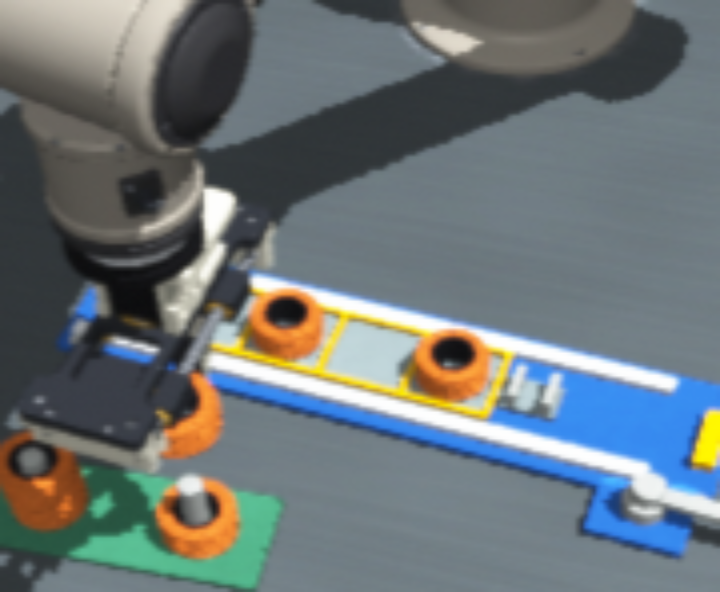

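Spare coil is held flat at crop (195,420). Wells 1 and 3 are empty, wells 2 and 4 copper, and post 2 keeps its lower coil.

```bash
python3 -m creep '[[[-36,15,0,0,0,0],[-36,15,0,0,0,0],[-36,15,0,0,0,0],[-36,15,0,0,0,0],[-34,13,0,0,0,0]]]' && python3 -m creep '[[[0,0,0,0,0,0],[0,0,0,0,0,0]]]'
cat > held.py <<'E'
from h import *
import sys
s=robot.observe();print(s['tool_pos'],s['tool_rot'],s['opening'],s['contact_force'])
a,c=snap('wrist',sys.argv[1]); h=cv2.cvtColor(a,cv2.COLOR_BGR2HSV)
T=np.eye(4);T[:3,:3]=R.from_euler('xyz',s['tool_rot']).as_matrix();T[:3,3]=s['tool_pos']
d=float(sys.argv[2])  # depth of coil top in tool frame
for dy in (-5,0,5):
    print(dy,[proj(c,T[:3,:3]@np.array([sg*(.027+dy/1000),0,d])+T[:3,3]).round(1).tolist() for sg in (1,-1)])
cop=cv2.inRange(h,(4,110,60),(16,255,255))
for x in range(280,361,10):
    r=np.where(cop[:258,x])[0]; print(x,r.min() if r.size else None, r.max() if r.size else None, r.size)
cv2.imwrite('pics/c_'+sys.argv[1],a[100:340,180:460])
E
python3 held.py w8.png 0.168
```

```text
time: 15.07
tool_pos: [0.4674, -0.012, 0.3253]
tool_rot: [-3.13, -0.001, 1.49]
contact_force: [1.0, 0.5, -2.1]
opening: 0.0526
time: 15.23
tool_pos: [0.4587, -0.0088, 0.3215]
tool_rot: [-3.115, -0.003, 1.492]
contact_force: [0.5, 0.3, -2.2]
opening: 0.0534
[ 0.45872928 -0.00880242  0.3214779 ] [-3.11527082e+00 -2.96593041e-03  1.49190984e+00] 0.05339106390749233 [ 0.4596597   0.26370241 -2.15676142]
-5 [[319.5, 218.5], [319.4, 294.9]]
0 [[319.5, 209.2], [319.4, 302.9]]
5 [[319.5, 199.6], [319.4, 310.8]]
280 217 257 41
290 206 240 35
300 199 229 31
310 123 224 56
320 110 256 76
330 105 253 59
340 104 231 45
350 106 256 67
360 112 257 79
```

View pics/c_w8.png

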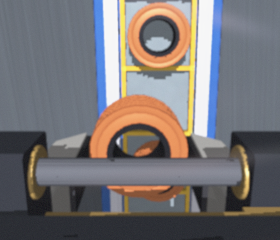

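The held coil is centred between the jaws: its top-face front edge is at row ~208, and 209 is expected for zero offset. The empty well 3 below is partly visible.

```bash
python3 -m creep '[[[6,0,-35,0,-1.5,0],[4,0,-35,0,0,0],[0,0,-10,0,0,0],[0,0,0,0,0,0],[0,0,0,0,0,0]]]'; python3 -c "
from h import *
s=robot.observe();print(s['tool_pos'],s['tool_rot'],s['contact_force'])"
```

```text
time: 15.7
tool_pos: [0.4726, -0.0101, 0.2367]
tool_rot: [3.14, -0.005, 1.491]
contact_force: [0.5, -0.3, -2.6]
opening: 0.0529
[ 0.47256352 -0.01012569  0.23666139] [ 3.13964376 -0.00497934  1.49110932] [ 0.51673856 -0.29679051 -2.57185954]
```

```bash
python3 -m creep '[[[-3.5,0,-8,0,0,0],[0,0,-6,0,0,0],[0,0,-4,0,0,0],[0,0,0,0,0,0]]]'; python3 -c "
from h import *
s=robot.observe();print(s['tool_pos'],s['tool_rot'],s['contact_force'])"
```

```text
time: 16.03
tool_pos: [0.4706, -0.0109, 0.2185]
tool_rot: [3.136, -0.005, 1.49]
contact_force: [0.3, 0.2, -2.2]
opening: 0.053
[ 0.47058765 -0.01089026  0.21847922] [ 3.13596144 -0.0045193   1.49049243] [ 0.26453874  0.18199979 -2.23529047]
```

```bash
python3 -m creep '[[[-1,1,-3,0,0,0],[0,0,-2,0,0,0],[0,0,0,0,0,0]]]';  python3 -m creep '[[[0,0,0,0,0,0],[0,0,0,0,0,0],[0,0,0,0,0,0],[0,0,0,0,0,0]]]' -0.6; python3 -m creep '[[[0,0,15,0,0,0],[0,0,30,0,0,0],[0,0,38,0,0,0],[0,0,25,0,0,0],[20,-15,10,0,0,0]]]' -1
```

```text
time: 16.28
tool_pos: [0.4697, -0.0098, 0.2142]
tool_rot: [3.134, -0.004, 1.49]
contact_force: [0.3, -0.7, -2.5]
opening: 0.0528
time: 16.62
tool_pos: [0.4704, -0.0098, 0.2154]
tool_rot: [3.13, -0.004, 1.491]
contact_force: [0.3, 0.2, -0.1]
opening: 0.0721
time: 17.03
tool_pos: [0.4869, -0.0231, 0.3355]
tool_rot: [3.141, -0.006, 1.492]
contact_force: [1.7, 0.0, -0.1]
opening: 0.0913
```

```bash
python3 -m creep '[[[36,-13,0,0,0,0],[36,-13,0,0,0,0],[36,-13,0,0,0,0],[36,-13,0,0,0,0],[18,-8,0,0,0,0]]]' -1 && python3 -m creep '[[[0,0,0,0,0,0],[0,0,0,0,0,0]]]'; python3 -c "
from h import *
s=robot.observe();print(s['tool_pos'],s['tool_rot'],s['contact_force'])"
```

```text
time: 17.45
tool_pos: [0.6542, -0.0858, 0.3433]
tool_rot: [3.128, -0.003, 1.493]
contact_force: [-0.6, 0.2, -0.5]
opening: 0.0918
time: 17.62
tool_pos: [0.6572, -0.0879, 0.3418]
tool_rot: [3.127, -0.003, 1.492]
contact_force: [0.2, 0.3, -1.0]
opening: 0.0919
[ 0.65717029 -0.08790347  0.34183648] [ 3.12667972e+00 -2.88179570e-03  1.49150330e+00] [ 0.17748346  0.29897693 -1.0398701 ]
```

```bash
python3 -m creep '[[[-7,4,-36,0,0.8,0],[0,0,-36,0,0,0],[0,0,-35,0,0,0],[0,0,-15,0,0,0],[0,0,0,0,0,0]]]' -1; python3 -m creep '[[[0,0,0,0,0,0]]]'; python3 -c "
from h import *
s=robot.observe();print(s['tool_pos'],s['tool_rot'],s['contact_force'])"
```

```text
time: 18.03
tool_pos: [0.6457, -0.0817, 0.219]
tool_rot: [3.137, -0.001, 1.492]
contact_force: [0.2, 0.8, 0.4]
opening: 0.0917
time: 18.12
tool_pos: [0.6448, -0.0812, 0.2186]
tool_rot: [3.139, -0.002, 1.493]
contact_force: [0.8, 0.1, 1.1]
opening: 0.0919
[ 0.64479706 -0.08123885  0.21863715] [ 3.13925280e+00 -1.65805527e-03  1.49253796e+00] [0.82873704 0.12270623 1.07608588]
```

```bash
python3 -m creep '[[[4,-2,-14,0,0,0],[0,0,-8,0,0,0],[0,0,0,0,0,0]]]' -1;  python3 -m creep '[[[0,0,0,0,0,0],[0,0,0,0,0,0],[0,0,0,0,0,0],[0,0,0,0,0,0],[0,0,0,0,0,0]]]' 1 30; python3 -m creep '[[[0,0,0,0,0,0],[0,0,0,0,0,0],[0,0,0,0,0,0]]]'
```

```text
time: 18.37
tool_pos: [0.6493, -0.083, 0.1991]
tool_rot: [3.134, -0.001, 1.493]
contact_force: [-0.0, -0.0, -0.2]
opening: 0.0921
time: 18.78
tool_pos: [0.6503, -0.0833, 0.2019]
tool_rot: [3.129, 0.0, 1.493]
contact_force: [0.3, 0.9, 0.6]
opening: 0.0631
time: 19.03
tool_pos: [0.6502, -0.0833, 0.2023]
tool_rot: [3.129, 0.0, 1.493]
contact_force: [0.3, -0.9, -1.2]
opening: 0.0524
```

```bash
python3 -m creep '[[[0,0,15,0,0,0],[0,0,30,0,0,0],[0,0,35,0,0,0],[0,0,35,0,0,0],[0,0,5,0,0,0]]]' && python3 -m creep '[[[-37,-11,0,0,0,0],[-37,-11,0,0,0,0],[-37,-11,0,0,0,0],[-37,-11,0,0,0,0],[-30,-9,0,0,0,0]]]' && python3 -m creep '[[[0,0,0,0,0,0],[0,0,0,0,0,0]]]'; python3 held.py w9.png 0.164
```

```text
time: 19.45
tool_pos: [0.6479, -0.0827, 0.3204]
tool_rot: [-3.141, -0.002, 1.493]
contact_force: [1.5, -0.3, -0.7]
opening: 0.0522
time: 19.87
tool_pos: [0.4678, -0.1345, 0.3196]
tool_rot: [3.134, -0.002, 1.499]
contact_force: [-0.4, -0.3, -2.2]
opening: 0.0521
time: 20.03
tool_pos: [0.4618, -0.1352, 0.3187]
tool_rot: [3.14, -0.003, 1.495]
contact_force: [1.2, 0.4, -1.6]
opening: 0.0522
[ 0.46183445 -0.13517314  0.31870865] [ 3.13981058e+00 -2.81809082e-03  1.49541111e+00] 0.05217450326099486 [ 1.22888219  0.41729319 -1.64047885]
-5 [[319.5, 220.8], [319.4, 298.8]]
0 [[319.5, 211.2], [319.4, 307.0]]
5 [[319.5, 201.4], [319.4, 315.1]]
280 219 257 39
290 27 244 113
300 0 233 91
310 0 229 77
320 0 228 77
330 0 230 87
340 19 236 119
350 42 253 55
360 230 257 28
```

View pics/c_w9.png

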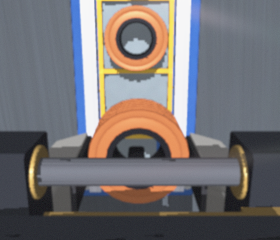

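```bash
python3 -m creep '[[[-1,-1,-35,0,0,0],[-1,0,-35,0,0,0],[0,0,-12,0,0,0],[0,0,0,0,0,0],[0,0,0,0,0,0]]]'; python3 -c "
from h import *
s=robot.observe();print(s['tool_pos'],s['tool_rot'],s['contact_force'])"
```

```text
time: 20.5
tool_pos: [0.4645, -0.1358, 0.2344]
tool_rot: [3.133, -0.0, 1.498]
contact_force: [1.3, 0.8, -1.9]
opening: 0.0523
[ 0.46451064 -0.13583044  0.23444218] [ 3.13264908e+00 -4.04860426e-04  1.49814809e+00] [ 1.25782382  0.80315209 -1.85510025]
```

```bash
python3 -m creep '[[[-5,0,-6,0,0.5,0],[0,0,-6,0,0,0],[0,0,-4,0,0,0],[0,0,0,0,0,0]]]'; python3 -c "
from h import *
s=robot.observe();print(s['tool_pos'],s['tool_rot'],s['contact_force'])"
```

```text
time: 20.83
tool_pos: [0.4614, -0.1358, 0.2192]
tool_rot: [3.137, 0.002, 1.5]
contact_force: [-0.7, -0.1, -3.3]
opening: 0.0521
[ 0.4613834  -0.13577992  0.21923064] [3.13735982e+00 2.15003830e-03 1.49992809e+00] [-0.67940928 -0.13959864 -3.25027661]
```

```bash
python3 -m creep '[[[-1.5,-0.7,-4,0,0,0],[0,0,-3,0,0,0],[0,0,-1,0,0,0],[0,0,0,0,0,0]]]';  python3 -m creep '[[[0,0,0,0,0,0],[0,0,0,0,0,0],[0,0,0,0,0,0],[0,0,0,0,0,0]]]' -0.6; python3 -m creep '[[[0,0,15,0,0,0],[0,0,30,0,0,0],[0,0,38,0,0,0],[0,0,38,0,0,0],[0,-10,38,0,0,0]]]' -1; python3 -m creep '[[[0,0,20,0,0,0],[0,-15,0,0,0,0],[0,0,0,0,0,0]]]'
python3 - <<'E'
from h import *
s=robot.observe();print(s['tool_pos'],s['tool_rot'])
a,c=snap('wrist','w10.png'); b,d=snap('scene','s10.png'); np.save('c10.npy',c[1])
cv2.imwrite('pics/m10.png',np.hstack([a[0:290,220:420],cv2.resize(b[120:265,150:420],None,fx=2,fy=2)]))
h=cv2.cvtColor(a,cv2.COLOR_BGR2HSV); cop=cv2.inRange(h,(4,110,90),(15,255,255))
for k in cv2.findContours(cop,0,2)[0]:
    (x,y),r=cv2.minEnclosingCircle(k)
    if cv2.contourArea(k)>300 and r<45: print(x,y,r,onz(c,x,y,.046).round(4))
E
```

```text
time: 21.17
tool_pos: [0.4603, -0.1368, 0.2116]
tool_rot: [3.135, 0.003, 1.5]
contact_force: [-0.6, -0.5, -2.2]
opening: 0.0524
time: 21.5
tool_pos: [0.4608, -0.1371, 0.2126]
tool_rot: [3.132, 0.004, 1.5]
contact_force: [0.6, -0.3, 0.7]
opening: 0.0717
time: 21.92
tool_pos: [0.4578, -0.145, 0.3705]
tool_rot: [-3.134, -0.003, 1.5]
contact_force: [1.3, -0.3, -0.8]
opening: 0.0915
time: 22.17
tool_pos: [0.4585, -0.1613, 0.4019]
tool_rot: [3.131, 0.005, 1.501]
contact_force: [0.5, -0.2, -0.6]
opening: 0.0918
[ 0.45847404 -0.1612807   0.40191561] [3.13136541 0.00513332 1.50104767]
484.5758972167969 202.1919708251953 35.53318405151367 [ 0.6531 -0.1915  0.046 ]
316.0 165.81521606445312 24.33453369140625 [ 0.4607 -0.1356  0.046 ]
315.0 108.69607543945312 26.00564193725586 [ 0.464  -0.0748  0.046 ]
314.9549865722656 36.41088104248047 25.906951904296875 [ 0.469  -0.0053  0.046 ]
```

View pics/m10.png

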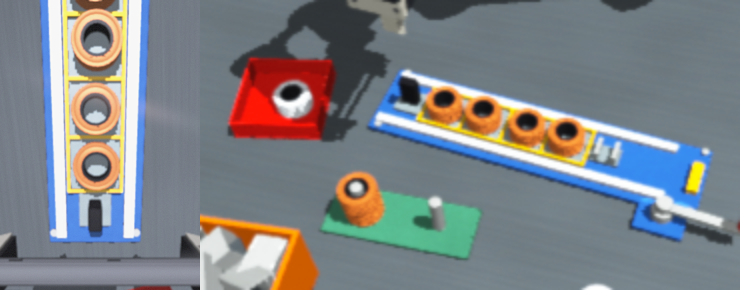

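All four wells hold copper coils, centred between the lips. The aluminium coil is flat in the tray, one stack is left on post 1 and the lever is open. I released each coil 5 mm below the lip tops with no contact force, so both are seated. Next I grip the handle and push the cassette home.

```bash
python3 -m creep '[[[0,-16,-36,0,0,0],[-1,-16,-36,0,0,0],[-1,-4,-36,0,0,0],[-1,0,-36,0,0,0],[0,0,-25,0,0,0]]]' -1; python3 -m creep '[[[0,0,-6,0,0,0],[0,0,0,0,0,0]]]'; python3 -c "
from h import *
s=robot.observe();print(s['tool_pos'],s['tool_rot'],s['contact_force'])"
```

```text
time: 22.68
tool_pos: [0.4549, -0.1942, 0.2292]
tool_rot: [3.124, 0.006, 1.502]
contact_force: [-0.2, 0.7, 0.3]
opening: 0.0919
time: 22.85
tool_pos: [0.4524, -0.1921, 0.2165]
tool_rot: [3.137, -0.001, 1.502]
contact_force: [0.2, -1.1, 0.6]
opening: 0.0917
[ 0.45244643 -0.19205448  0.21649657] [ 3.13662321e+00 -1.39205841e-03  1.50211747e+00] [ 0.1894824  -1.05267689  0.58182631]
```

```bash
python3 -m creep '[[[2,-4,0,0,0,0],[0,0,0,0,0,0],[0,0,0,0,0,0],[0,0,0,0,0,0],[0,0,0,0,0,0]]]' 1 40; python3 -m creep '[[[0,0,0,0,0,0],[0,0,0,0,0,0],[0,0,0,0,0,0],[0,0,0,0,0,0],[0,0,0,0,0,0]]]';python3 -m creep '[[[0,0,0,0,0,0],[0,0,0,0,0,0],[0,0,0,0,0,0],[0,0,0,0,0,0]]]'
```

```text
time: 23.27
tool_pos: [0.4563, -0.1962, 0.2208]
tool_rot: [3.131, 0.001, 1.503]
contact_force: [-0.2, -0.2, -0.8]
opening: 0.0629
time: 23.68
tool_pos: [0.4568, -0.1964, 0.2234]
tool_rot: [3.127, 0.004, 1.504]
contact_force: [0.1, 1.1, 0.2]
opening: 0.0299
time: 24.02
tool_pos: [0.4545, -0.196, 0.223]
tool_rot: [3.135, 0.002, 1.504]
contact_force: [1.5, 0.3, -1.0]
opening: 0.016
```

Gripped. Now I push home along dock +y, gently because the coils are loose.

```bash
python3 -m creep '[[[1,12,0,0,0,0],[1.2,16,0,0,0,0],[1.3,18,0,0,0,0],[1.3,18,0,0,0,0],[1,14,0,0,0,0]]]'; python3 -m creep '[[[0.7,10,0,0,0,0],[0.4,5,0,0,0,0],[0.3,4,0,0,0,0]]]'; python3 -c "
from h import *
s=robot.observe();print(s['tool_pos'],s['tool_rot'],s['contact_force'])"
```

```text
time: 24.43
tool_pos: [0.4599, -0.1209, 0.223]
tool_rot: [3.135, 0.009, 1.501]
contact_force: [-0.1, -3.8, 0.1]
opening: 0.0157
time: 24.68
tool_pos: [0.4615, -0.0998, 0.223]
tool_rot: [3.136, 0.01, 1.503]
contact_force: [-1.4, -2.8, 0.3]
opening: 0.0159
[ 0.46149142 -0.0998259   0.22300434] [3.13565989 0.01003868 1.50349642] [-1.36396217 -2.79523155  0.33032934]
```

```bash
python3 -m creep '[[[0.2,3,0,0,0,0],[0.2,4,0,0,0,0],[0.2,4,0,0,0,0]]]'; python3 -m creep '[[[0,4,0,0,0,0],[0,4,0,0,0,0],[0,4,0,0,0,0]]]'
```

```text
time: 24.93
tool_pos: [0.462, -0.0929, 0.223]
tool_rot: [3.136, 0.021, 1.508]
contact_force: [-8.5, -32.6, -3.8]
opening: 0.0158
time: 25.18
tool_pos: [0.4621, -0.0898, 0.2229]
tool_rot: [3.135, 0.037, 1.509]
contact_force: [-4.0, -23.1, -2.5]
opening: 0.0157
```

```bash
python3 -m creep '[[[0,0,0,0,0,0],[0,0,0,0,0,0],[0,0,0,0,0,0],[0,0,0,0,0,0],[0,0,0,0,0,0]]]' -0.1; python3 -m creep '[[[0,0,35,-1,0,0],[0,0,40,-1,0,0],[0,5,40,0,0,0],[5,30,20,0,0,0],[9,37,0,0,0,0]]]' -1
python3 - <<'E'
from h import *
s=robot.observe();print(s['tool_pos'],s['tool_rot'])
a,c=snap('wrist','w11.png'); b,d=snap('scene','s11.png')
cv2.imwrite('pics/m11.png',np.hstack([a[0:290,180:460],cv2.resize(b[120:265,150:420],None,fx=2,fy=2)[:, :500]]))
h=cv2.cvtColor(a,cv2.COLOR_BGR2HSV); cop=cv2.inRange(h,(4,110,90),(15,255,255))
for k in cv2.findContours(cop,0,2)[0]:
    (x,y),r=cv2.minEnclosingCircle(k)
    if cv2.contourArea(k)>300 and r<45: print(x,y,r,onz(c,x,y,.046).round(4))
E
```

```text
time: 25.6
tool_pos: [0.4622, -0.0913, 0.2226]
tool_rot: [3.134, 0.037, 1.505]
contact_force: [0.3, -0.2, 0.1]
opening: 0.0447
time: 26.02
tool_pos: [0.4745, -0.02, 0.3612]
tool_rot: [3.139, 0.07, 1.499]
contact_force: [0.9, -0.3, -0.2]
opening: 0.0778
[ 0.47446328 -0.01999314  0.36119213] [3.13887094 0.07026718 1.49881699]
313.0 190.1826934814453 27.686437606811523 [ 0.4684 -0.0339  0.046 ]
311.4703369140625 129.32196044921875 28.681997299194336 [0.4715 0.0253 0.046 ]
310.5 38.70481872558594 44.7696533203125 [0.4767 0.1011 0.046 ]
```

View pics/m11.png

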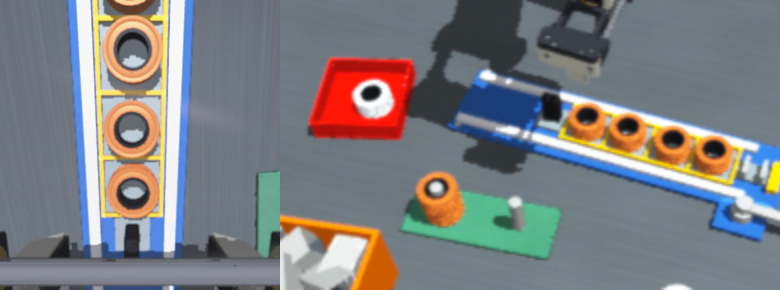

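Cassette is home with all four copper coils in place, and the aluminium coil is still in the tray. Now the lever.

```bash
python3 -m creep '[[[9,38,0,2,0,0],[9,38,-2,2,0,0],[10,38,-4,0,0,0],[10,38,-4,0,0,0],[10,38,-4,0,0,0]]]' -1; python3 -m creep '[[[10,38,-4,0,0,0],[10,38,-4,0,0,0],[10,38,0,0,0,0],[8,30,0,0,0,0],[0,0,0,0,0,0]]]'; python3 -c "
from h import *
s=robot.observe();print(s['tool_pos'],s['tool_rot'],s['contact_force'])
b,c=snap('scene'); h=cv2.cvtColor(b,cv2.COLOR_BGR2HSV)
m=cv2.inRange(h,(0,150,90),(5,255,255))|cv2.inRange(h,(174,150,90),(180,255,255)); n,l,st,ce=cv2.connectedComponentsWithStats(m)
for i in range(1,n):
  if st[i,4]>12: print(st[i],onz(c,st[i,0]+st[i,2]/2,st[i,1]+2.5,.082))
"
```

```text
time: 26.53
tool_pos: [0.5221, 0.1752, 0.344]
tool_rot: [-3.136, -0.003, 1.501]
contact_force: [0.8, 0.1, -0.2]
opening: 0.0916
time: 26.95
tool_pos: [0.5598, 0.332, 0.33]
tool_rot: [-3.13, -0.003, 1.508]
contact_force: [-1.2, -0.6, -0.2]
opening: 0.0919
[0.55980565 0.33196956 0.33001729] [-3.12971219e+00 -2.76498162e-03  1.50845411e+00] [-1.23042031 -0.58986225 -0.20533693]
[ 165  149   53   41 1518] [ 0.48741866 -0.37079946  0.082     ]
[419 223  10  14  84] [0.56988393 0.31698141 0.082     ]
```

```bash
python3 -m creep '[[[4,-4,-35,0,-0.6,0],[4,-4,-35,0,0,0],[0,-2,-28,0,0,0],[0,0,-5,0,0,0],[0,0,0,0,0,0]]]' -1; python3 -m creep '[[[0,0,0,0,0,0],[0,0,0,0,0,0],[0,0,0,0,0,0],[0,0,0,0,0,0],[0,0,0,0,0,0]]]' 1 10;  python3 -m creep '[[[0,0,0,0,0,0],[0,0,0,0,0,0],[0,0,0,0,0,0],[0,0,0,0,0,0],[0,0,0,0,0,0]]]'; python3 -m creep '[[[0,0,0,0,0,0],[0,0,0,0,0,0],[0,0,0,0,0,0]]]'
```

```text
time: 27.42
tool_pos: [0.5667, 0.3161, 0.2233]
tool_rot: [-3.14, -0.0, 1.51]
contact_force: [-0.7, 0.3, 0.7]
opening: 0.0918
time: 27.83
tool_pos: [0.5683, 0.3148, 0.2298]
tool_rot: [3.137, -0.003, 1.508]
contact_force: [-0.3, 1.4, -1.0]
opening: 0.0633
time: 28.25
tool_pos: [0.5687, 0.3154, 0.2326]
tool_rot: [3.133, -0.006, 1.509]
contact_force: [-0.0, 0.1, 0.1]
opening: 0.0299
time: 28.5
tool_pos: [0.5653, 0.3161, 0.2324]
tool_rot: [-3.139, -0.003, 1.51]
contact_force: [1.6, -0.6, -0.2]
opening: 0.018
```

```bash
python3 -m creep '[[[-30,-1,0,0,0,0],[-28,-8,0,0,0,0],[-25,-15,0,0,0,0]]]'; python3 -c "
from h import *
s=robot.observe();print(s['tool_pos'],s['tool_rot'],s['contact_force'])"
```

```text
time: 28.75
tool_pos: [0.4856, 0.2939, 0.2329]
tool_rot: [3.13, -0.011, 1.509]
contact_force: [4.6, -0.7, -2.9]
opening: 0.0175
[0.48562435 0.29386707 0.23291151] [ 3.1304488  -0.01126045  1.50886465] [ 4.5680673  -0.67444698 -2.85728367]
```

```bash
python3 -m creep '[[[-20,-20,0,0,0,0],[-14,-25,0,0,0,0],[-6,-27,0,0,0,0],[-1,-5,0,0,0,0]]]'; python3 -c "
from h import *
s=robot.observe();print(s['tool_pos'],s['tool_rot'],s['contact_force'])"
```

```text
time: 29.08
tool_pos: [0.4412, 0.2154, 0.2334]
tool_rot: [3.121, -0.015, 1.515]
contact_force: [6.8, 6.2, -9.2]
opening: 0.0175
[0.44117404 0.21539584 0.23343983] [ 3.12055802 -0.01469165  1.51454143] [ 6.78038348  6.20446227 -9.22868046]
```

```bash
python3 -m creep '[[[1,-4,0,0,0,0],[1,-4,0,0,0,0],[0,-3,0,0,0,0]]]' - 20; python3 -m creep '[[[0,0,0,0,0,0],[0,0,0,0,0,0],[0,0,0,0,0,0],[0,0,0,0,0,0],[0,0,0,0,0,0]]]' -0.1; python3 -m creep '[[[0,0,35,0,0,0],[0,0,40,0,0,0],[0,0,40,0,0,0],[0,-20,35,0,0,0],[0,-38,0,0,0,0]]]' -1;python3 -m creep '[[[-30,-10,0,0,0,0],[-30,-20,0,0,0,0],[0,0,0,0,0,0]]]'
python3 - <<'E'
from h import *
s=robot.observe();print(s['tool_pos'],s['tool_rot'],s['contact_force'])
a,c=snap('wrist','w12.png'); b,d=snap('scene','s12.png')
cv2.imwrite('pics/m12.png',np.vstack([a[0:240,80:560],cv2.resize(b[100:280,150:420],None,fx=16/9,fy=16/9)]))
h=cv2.cvtColor(b,cv2.COLOR_BGR2HSV)
m=cv2.inRange(h,(0,150,90),(5,255,255))|cv2.inRange(h,(174,150,90),(180,255,255)); n,l,st,ce=cv2.connectedComponentsWithStats(m)
for i in range(1,n):
  if st[i,4]>12: print(st[i])
h=cv2.cvtColor(a,cv2.COLOR_BGR2HSV); cop=cv2.inRange(h,(4,110,90),(15,255,255))
for k in cv2.findContours(cop,0,2)[0]:
    (x,y),r=cv2.minEnclosingCircle(k)
    if cv2.contourArea(k)>300 and r<45: print(x,y,r,onz(c,x,y,.046).round(4))
E
```

```text
time: 29.33
tool_pos: [0.4413, 0.2087, 0.2334]
tool_rot: [3.124, -0.03, 1.506]
contact_force: [1.3, 20.2, -7.7]
opening: 0.0174
time: 29.75
tool_pos: [0.4418, 0.2095, 0.2334]
tool_rot: [3.123, -0.032, 1.506]
contact_force: [0.5, 0.2, -0.6]
opening: 0.0464
time: 30.17
tool_pos: [0.4405, 0.1525, 0.3869]
tool_rot: [3.13, -0.028, 1.51]
contact_force: [0.6, -1.5, -0.3]
opening: 0.0792
time: 30.42
tool_pos: [0.3792, 0.1169, 0.3894]
tool_rot: [3.123, -0.026, 1.506]
contact_force: [0.4, -0.1, 0.3]
opening: 0.0915
[0.37917604 0.1168683  0.38936308] [ 3.12313123 -0.02608597  1.50581669] [ 0.36618014 -0.09191375  0.31796444]
[ 165  149   53   41 1523]
[389 180   8  13  74]
391.5 302.0 23.711910247802734 [ 0.4649 -0.0147  0.046 ]
398.8394470214844 213.38186645507812 25.320436477661133 [0.4743 0.0952 0.046 ]
401.2265625 159.75685119628906 26.30308723449707 [0.4773 0.1549 0.046 ]
```

View pics/m12.png

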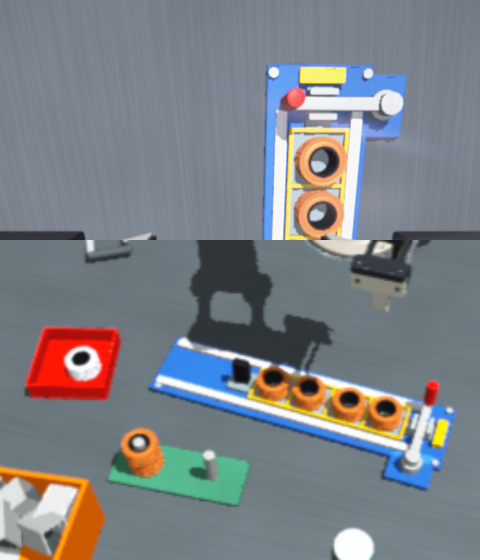

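Run:
```python
from h import *
for f in ('s0','s12'):
    b=cv2.imread(f'pics/{f}.png'); h=cv2.cvtColor(b,cv2.COLOR_BGR2HSV)
    m=cv2.inRange(h,(0,150,90),(5,255,255))|cv2.inRange(h,(174,150,90),(180,255,255)); m[:, :350]=0
    M=cv2.moments(m,True); print(f,'knob',M['m10']/M['m00'],M['m01']/M['m00'])
    y=cv2.inRange(h,(20,130,120),(32,255,255)); y[:,:285]=0; y[:,412:]=0; y[:170]=0; y[230:]=0
    print('yellow', cv2.boundingRect(y))
    g=cv2.cvtColor(b,cv2.COLOR_BGR2GRAY)[160:185,275:297]<50; print('handle',np.argwhere(g).mean(0)[::-1]+[275,160])
```

```text
s0 knob 393.88732394366195 185.8732394366197
yellow (289, 172, 113, 45)
handle [284.48672566 173.24778761]
s12 knob 392.13513513513516 185.55405405405406
yellow (289, 172, 113, 45)
handle [285.1  173.43]
```

```bash
python3 -c "
from cell import robot
print(robot.hand_in(), robot.observe()['time'])"
```

```text
the job is handed in; nothing more can be done
the job is handed in; nothing more can be done
```

The job is done and handed in after about 30 s of robot time. I opened the lever and pulled the cassette out to its end stop. The aluminium coil from well 3 went into the red tray, and wells 1 and 3 got the two spares from post 2. I then pushed the cassette home and swung the lever shut.

**Last checks:**
- **Wells:** the last pictures show four copper coils in the wells. I let go of the two new coils with their undersides below the lips, with no sign of contact, so I take them as lying flat.
- **Tray and stand:** the aluminium coil lies in the tray, and post 1 keeps both its spares.
- **Cassette:** the yellow lips are at the same pixels as at the start, so it is fully home. The push ended against the stop at about 33 N.
- **Lever:** its arm lies between the two lugs.
- **Bystanders:** I did not measure the spray can, tube offcut or wrench again; the arm stayed clear of all three.

**One disagreement:** the knob ended about 1.8 pixels (roughly 4 mm) further shut than in the first picture. It was pressed to its stop at about 20 N. My first knob position was also about 7 mm off from the dock's edge, so I think the lever started slightly open.

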